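# Change the specimen on the compression jig: reject the old one, present the new one

## Task

The mortar half-prism on the platen of the compression jig is rejected: take it off and drop it into the white tray. Then pick up the fresh half-prism from the slatted wooden board, carry it over the guard plate without bumping the plate, and hold it still and level about 10 mm above the platen, centred on it and lengthwise along it, never touching the jig with it, so that I can check it before it is set down. Finish while still holding it there, and leave the weight, the bottle and the tin where they stand.

Things in the scene. Friction and masses are not known exactly. Their poses are not given: they have to be found in the camera images.
- rejected_center (a point): centre of the rejected half-prism, a grey mortar block 40 x 65 x 40 mm, 0.16 to 0.3 kg, that lies on the jig's platen. Its x axis runs across the 40 mm width, y along the 65 mm length, z up; the centre is 20 mm above its underside.
- fresh_center (a point): centre of the fresh half-prism, an equal grey mortar block 40 x 65 x 40 mm (x width, y length, z up; centre 20 mm above its underside), 0.16 to 0.3 kg, that lies on the slatted wooden board.
- board: fixed slatted wooden board for specimens, 130 x 114 x 16 mm (x, y, z) standing on the worktop; origin at the centre of its underside. It may stand left or right of the jig.
- platen_top (a point): centre of the top face of the jig's steel platen, 55 mm above the worktop. The face is 62.5 mm long (this point's x axis) and 40 mm wide (y axis); z up. The jig is fixed; its dark base plate, 16 mm thick, reaches 85 mm towards -x, 45 mm towards +x and 45 mm to either side in y. Both sides of the platen (y) are open for fingers above the base plate.
- guard_top (a point): middle of the top edge of the guard, an upright fixed metal sheet 90 mm wide (along the jig's y), up to 6 mm thick and standing to 90 mm above the worktop, 80 mm from the platen's centre on the jig's -x side (the robot's side). Same axes as the platen.
- tray: white open plastic tray, loose, 0.4 kg; origin at the centre of its underside. Inside 100 mm (its x) by 150 mm (its y), floor 3 mm thick, rim 55 mm high and 124 x 176 mm outside. It may stand left or right of the jig.
- weight_center (a point): centre of a turned metal weight with a knob, 27 mm in diameter and 43 mm high, standing right of the jig; leave it alone.
- bottle_center (a point): centre of a small dark bottle, 41 mm in diameter and 68 mm high, standing left of the jig; leave it alone.
- tin_center (a point): centre of a round lidded tin, 68 mm in diameter and 46 mm high, standing at the back on the right; leave it alone.
There are look-alikes about, which are no part of the job. Leave any green look-alike of the part that bears rejected_center alone.

How it is judged:
On the way, in this order (a step that is already met when the one before it is completed fails the run):
1. the rejected half-prism lies in the tray, let go (x of rejected_center in the frame of tray between -0.05 and 0.05 m and y of rejected_center in the frame of tray between -0.075 and 0.075 m and z of rejected_center in the frame of tray between 0 and 0.06 m and contact force between rejected and the fingers below 0.1 N and linear speed of rejected below 0.05 m/s), for 0.2 s.
2. the fresh half-prism is lifted to above the height of the guard's top edge, with the rejected one in the tray (all of step 1 and height (world z) of fresh_center above 0.112 m), for 0.1 s.
At the end, for the whole second after the job is handed in: The rejected piece rests in the tray, let go; the fresh one is held still in the fingers, not touching the jig: underside 3 to 20 mm above the platen, centre within 8 mm of the platen's in plan, lengthwise along it within 0.12 rad, level within 0.12 rad (all of step 1 and z of fresh_center in the frame of platen_top between 0.023 and 0.04 m and horizontal distance between fresh_center and platen_top below 0.008 m and angle between the y axis of fresh_center and the x axis of platen_top, either way round below 0.12 rad and angle between fresh_center's own z axis and vertical below 0.12 rad and contact force between fresh and the fingers above 1 N and contact force between fresh and jig below 0.1 N and linear speed of fresh below 0.02 m/s); the arm keeps its last pose, push and grip.
It fails at once if the fresh half-prism touches the jig (contact force between fresh and jig above 0.5 N).
It fails at once if the guard is bumped (more than 3 N) (contact force between guard and anything else above 3 N).
It fails at once if the weight, the bottle or the tin is moved more than 30 mm (distance of any of weight_center, bottle_center, tin_center from where it was at the start of the episode above 0.03 m).
It also fails if it takes over 64 s, if anything falls off the work surface, if the arm or the gripper's body presses on something with over 40 N, if the wrist force passes 120 N, or if a joint passes its speed limit or range.

## Robot

A 6-joint arm with a two-finger parallel gripper is mounted at the origin on a cart in front of the work surface, level with it; the furniture and walls round the work are solid. World frame = base frame: x ahead of the robot, y to its left, z up, the work surface at z = 0. Lengths are in m, angles in rad, forces in N, time in s.
With the tool pointing down it reaches from about 0.3 to 0.75 m from the base axis. Payload 8.5 kg.
Tool frame: the origin (TCP) lies midway between the tips of the shut fingers; the grasp point (between the pads) lies 19 mm behind it (bot.pinch_z is the distance from the TCP to the grasp point, in m); z points along the fingers, y is the direction in which the jaws open and shut (so a half turn about z gives the same grasp; the last joint's range is limited). The gripper opens to 88 mm and grips with 3 to 60 N. Pads are 18 mm wide; open, the fingers measure 123 mm over their backs; the gripper's body (75 mm by 187 mm) begins 45 mm behind the grasp point.
Start: joints at [1.071, 0.381, 1.297, -0, 1.464, -0.215], TCP at [0.155, 0.528, 0.239] pointing down, gripper open.
Joint ranges: [-3.11, 3.11], [-0.89, 2.33], [0.22, 2.48], [-1.42, 4.56], [0.17, 2.85], [-2.88, 2.88]. Speed limits (rad/s): [2.39, 2.39, 3.14, 3.14, 3.14, 3.14].

## Interface

Orientations are given as a unit quaternion [x, y, z, w].
In Python, from workcell import bot gives the robot as it stands.
- The arm moves only by the tool send_rows, never from a script. Its argument "steps" is a list of rows, each a list of 6 numbers: the shift along the tool's x, y, z in mm, then the turn, a rotation vector about the tool's x, y, z in rad. In form: [[x, y, z, rx, ry, rz], ...]. A call has 1 to 5 rows; each row shifts and turns the commanded pose from where the row before left it, along the tool's axes as they then stand; what a row does not reach is not made up. A row lasts 1/10 s, in which the tool goes at most 50 mm and 8.59 degrees, less where a joint would pass 70% of its speed; a pose out of reach is approached as far as the arm can. A call is refused whole if a number of a shift passes 50 or a number of a turn 0.15, either way. A call with a gripper value outside its range is refused whole. "fingers" is the opening, from 0 (shut) to 1 (fully open), set as the call begins (left out, the last holds). The fingers move at their own pace and stop on an object; "newtons" is the grip in N (left out, the last holds). Time passes only in rows, so rows that do not move let the fingers close. It gives the time, the measured TCP pose, the force and the opening at its end, in the units of the state.
- bot.sense(): the state, without advancing time (a new reading comes with each control period).
- bot.snapshot(name): name is "side" or "top"; returns a dict with "frame" (480x640x3 uint8, red, green, blue), "fov_y" (degrees; the focal length in pixels is half the picture's height over the tangent of half this angle, whatever the lens; pixels are square), "cx", "cy" (the principal point, pixels), "cam_to_world" (4x4, takes a point from camera to world coordinates). Camera axes: x right, y down, z forward; pixel columns grow to the right and rows downward; lengths in m; the calibration is good to about 2 mm. A picture is of the moment at which its call begins. There is no depth.
- bot.sign_off(): hands the job in, once; it reports no verdict.
The state is a dict: "clock": time; "joint_positions": joint angles; "qd": joint speeds; "joint_torque": joint torques, N m; "ee_pos": TCP position; "orientation": TCP orientation; "force": force on the tool from outside, world axes, zero at the start; "ft_torque": the same for the moment, N m; "opening": finger opening in m.
Only numpy, scipy, OpenCV 4.12 (cv2) and the standard library are available. Lean on these libraries where they do the work, as an engineer would, in place of code of your own. Each camera call takes 0.05 s, during which the arm holds its last target.

## Working session

There is one attempt and no reset: what is moved stays moved. The work goes in short steps, Python scripts to look and compute and a tool call to move; the robot and the scene stay as the last step left them, time stands still between calls to the robot, and variables do not carry over. Pictures are saved under pics/ and viewed, and the job is handed in when it is done.

Besides the shell and the picture viewer there is one more tool, called after "Call:" by a JSON object that holds its "method" and its "body", one argument or row to a line. send_rows: Moves the arm, as the interface text tells. Its arguments: {"type":"object","properties":{"steps":{"type":"array","items":{"type":"array","items":{"type":"number"}}},"fingers":{"type":"number"},"newtons":{"type":"number"}},"required":["steps"]}

```bash
mkdir -p pics; ls
python3 - <<'E'
from workcell import bot
import cv2,numpy as np,pickle
print(bot.sense()); print(bot.pinch_z)
for n in("top","side"):
    s=bot.snapshot(n); cv2.imwrite(f"pics/{n}0.png",s["frame"][:,:,::-1]); pickle.dump(s,open(f"{n}0.pkl","wb"))
    print(n,s["fov_y"],s["cx"],s["cy"],np.round(s["cam_to_world"],3).tolist())
E
```

```text
pics
{'clock': 0.0, 'joint_positions': array([ 1.07070272e+00,  3.81209302e-01,  1.29824660e+00,  2.54561167e-05,
        1.46362185e+00, -2.15306889e-01]), 'qd': array([-2.77478951e-04,  3.48326021e-05, -1.68444924e-04, -9.19821417e-04,
       -4.61235024e-04, -1.38311134e-03]), 'joint_torque': array([-1.41319106e-03, -4.37927842e+01, -2.24560279e+01,  7.12980470e-02,
        3.51845613e-02, -1.45778854e-04]), 'ee_pos': array([0.15438621, 0.5275954 , 0.23813541]), 'orientation': array([ 1.41913973e-01,  9.89878716e-01, -6.91121344e-04, -2.71836096e-04]), 'force': array([ 0.41454494,  0.80629268, -0.96863267]), 'ft_torque': array([ 0.02604696, -0.00568389,  0.00113053]), 'opening': 0.08778306401501089}
0.0187
top 56.691143986219544 316.3547207795731 235.00677590539115 [[0.028, -0.982, 0.185, 0.418], [-1.0, -0.027, 0.008, -0.108], [-0.003, -0.185, -0.983, 0.937], [0.0, 0.0, 0.0, 1.0]]
side 42.71840126248002 321.9979890224693 230.67556885948383 [[0.619, -0.65, 0.441, 0.045], [-0.785, -0.509, 0.352, -0.486], [-0.005, -0.564, -0.825, 1.016], [0.0, 0.0, 0.0, 1.0]]
```

View pics/top0.png

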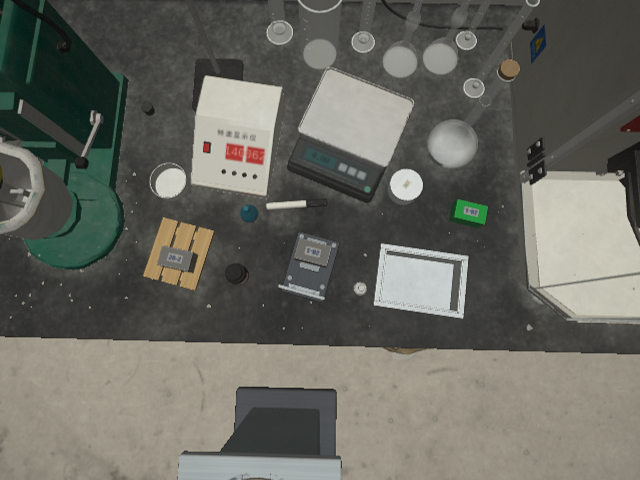

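View pics/side0.png

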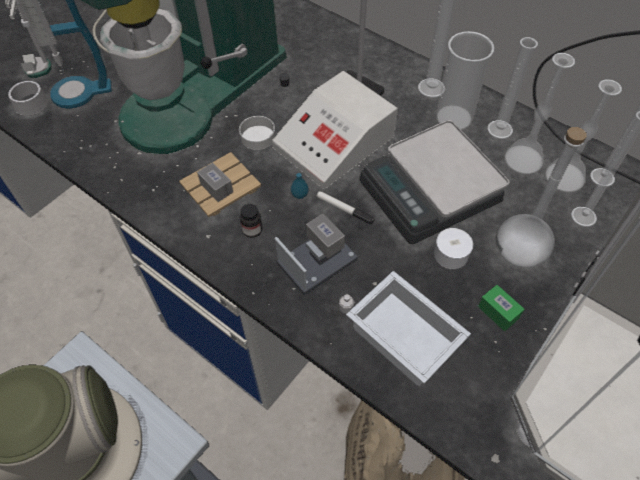

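The top view shows the rejected block on the jig at about (314,252) and the fresh one on the board at (176,259). The tray is at (421,281), the bottle at (237,273), the weight at (360,289) and the tin at (406,184). I'll enlarge these to get corners.

Run:
```python
import cv2
t=cv2.imread("pics/top0.png"); s=cv2.imread("pics/side0.png")
a=cv2.resize(t[205:305,140:260],None,fx=5,fy=5,interpolation=cv2.INTER_CUBIC)
b=cv2.resize(t[225:305,270:350],None,fx=7,fy=7,interpolation=cv2.INTER_CUBIC)
c=cv2.resize(s[205:295,265:365],None,fx=6,fy=6,interpolation=cv2.INTER_CUBIC)
d=cv2.resize(s[145:215,175:265],None,fx=7,fy=7,interpolation=cv2.INTER_CUBIC)
for n,i in zip("abcd",(a,b,c,d)): cv2.imwrite(f"pics/z{n}.png",i)
```

```text
(no output)
```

View pics/za.png

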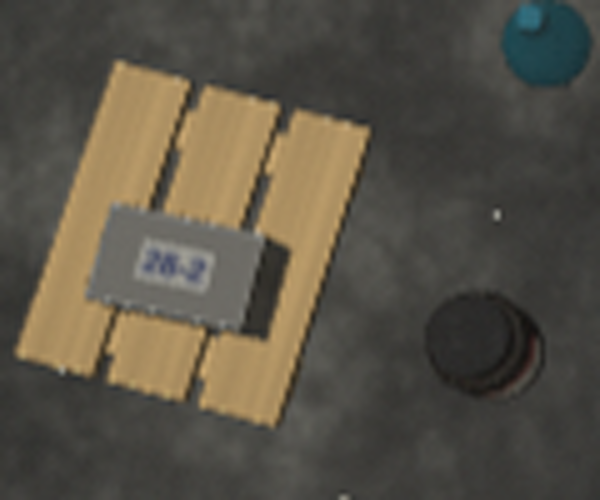

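View pics/zb.png

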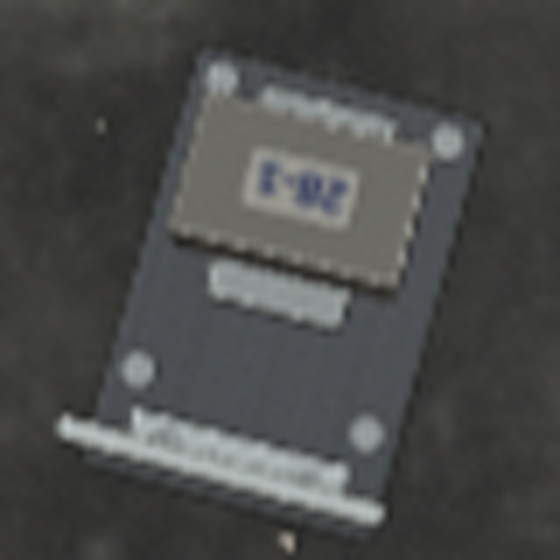

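View pics/zc.png

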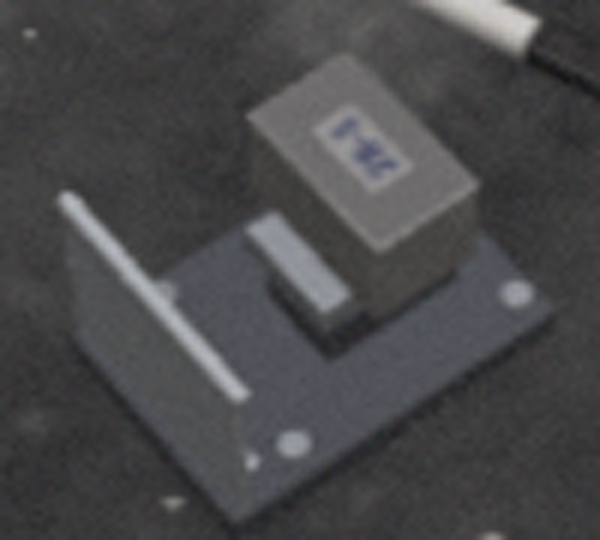

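View pics/zd.png

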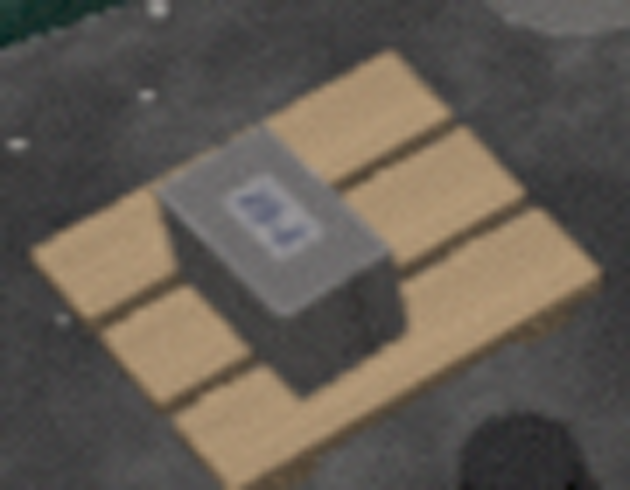

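Both prisms are clear in the crops. The rejected one lies crosswise on the platen, with its length along the guard, and the fresh one is turned a little on the board. I'll cast the hand-read corners onto planes in both views.

```bash
cat > h.py <<'E'
import numpy as np,pickle
def ray(S,px,z):
    f=240/np.tan(np.radians(S["fov_y"]/2)); T=np.array(S["cam_to_world"])
    d=T[:3,:3]@np.array([(px[0]-S["cx"])/f,(px[1]-S["cy"])/f,1]); o=T[:3,3]
    return (o+d*(z-o[2])/d[2])[:2]
def crop(pts,off,s): return [(off[0]+(u+.5)/s-.5,off[1]+(v+.5)/s-.5) for u,v in pts]
E
python3 - <<'E'
from h import *
import cv2
t=pickle.load(open("top0.pkl","rb"));s=pickle.load(open("side0.pkl","rb"))
def rep(n,S,pts,z):
    P=np.array([ray(S,p,z) for p in pts]); c=P.mean(0)
    e=[P[(i+1)%len(P)]-P[i] for i in range(len(P))]
    print(n,"c",np.round(c*1000,1),"len",[round(np.hypot(*x)*1000,1) for x in e],"ang",[round(np.degrees(np.arctan2(x[1],x[0])),1) for x in e])
rep("fresh t",t,crop([(110,205),(268,235),(243,333),(88,298)],(140,205),5),.056)
rep("fresh s",s,crop([(262,125),(388,250),(287,318),(160,187)],(175,145),7),.056)
rep("rej t",t,crop([(207,90),(432,150),(395,290),(172,238)],(270,225),7),.095)
rep("rej s",s,crop([(343,52),(478,185),(378,250),(248,117)],(265,205),6),.095)
rep("board t",t,crop([(118,60),(370,127),(278,427),(15,355)],(140,205),5),.016)
rep("board s",s,crop([(392,48),(602,272),(235,490),(30,250)],(175,145),7),.016)
rep("guard t",t,crop([(62,425),(380,515)],(270,225),7),.09)
rep("guard s",s,crop([(68,198),(243,395)],(265,205),6),.09)
rep("base t right",t,crop([(480,130),(200,58)],(270,225),7),.016)
rep("base s back",s,crop([(555,308),(240,522)],(265,205),6),.016)
rep("platen front edge t",t,crop([(207,292),(340,327)],(270,225),7),.055)
rep("platen front edge s",s,crop([(248,228),(325,310)],(265,205),6),.055)
rep("platen back edge t",t,crop([(265,88),(395,122)],(270,225),7),.055)
# tray mask
for n,S,roi in(("t",t,(365,235,480,325)),("s",s,(340,265,475,385))):
    f=S["frame"];x0,y0,x1,y1=roi
    m=((f.min(2)>120)).astype(np.uint8); z=np.zeros_like(m); z[y0:y1,x0:x1]=m[y0:y1,x0:x1]
    cs,_=cv2.findContours(z,0,1); c=max(cs,key=cv2.contourArea); r=cv2.boxPoints(cv2.minAreaRect(c)); q=cv2.approxPolyDP(cv2.convexHull(c),6,True)[:,0]
    print(q.tolist()); rep("tray "+n,S,q,.055)
for n,p,z in(("bottle",(232,270),.068),("weight",(360,288),.043)):
    print(n,ray(t,p,z))
E
```

```text
fresh t c [529.2 179.7] len [np.float64(65.3), np.float64(40.1), np.float64(64.1), np.float64(38.1)] ang [np.float64(-99.2), np.float64(170.2), np.float64(79.0), np.float64(-8.0)]
fresh s c [528.5 180. ] len [np.float64(62.5), np.float64(36.3), np.float64(63.9), np.float64(36.0)] ang [np.float64(-100.8), np.float64(171.1), np.float64(79.0), np.float64(-11.0)]
rej t c [543.3 -95.3] len [np.float64(64.0), np.float64(39.9), np.float64(62.4), np.float64(42.0)] ang [np.float64(-103.6), np.float64(166.6), np.float64(78.4), np.float64(-11.1)]
rej s c [542.4 -94.5] len [np.float64(64.2), np.float64(38.2), np.float64(62.5), np.float64(37.9)] ang [np.float64(-102.4), np.float64(165.8), np.float64(77.4), np.float64(-11.6)]
board t c [546.  186.1] len [np.float64(112.3), np.float64(130.2), np.float64(114.6), np.float64(130.2)] ang [np.float64(-103.4), np.float64(167.1), np.float64(76.6), np.float64(-13.9)]
board s c [544.8 186.6] len [np.float64(113.3), np.float64(128.8), np.float64(113.6), np.float64(129.4)] ang [np.float64(-103.5), np.float64(166.5), np.float64(76.8), np.float64(-13.6)]
guard 
[... 633 characters left out ...]
.7)] ang [np.float64(-103.1), np.float64(76.9)]
platen back edge t c [ 574.7 -102.2] len [np.float64(38.7), np.float64(38.7)] ang [np.float64(-103.3), np.float64(76.7)]
[[381, 243], [467, 256], [462, 318], [374, 305]]
tray t c [ 498.9 -310.6] len [np.float64(173.1), np.float64(123.0), np.float64(172.6), np.float64(124.3)] ang [np.float64(-97.2), np.float64(173.5), np.float64(83.2), np.float64(-6.3)]
[[392, 271], [470, 333], [424, 382], [346, 314]]
tray s c [ 497.4 -309.9] len [np.float64(175.0), np.float64(122.1), np.float64(174.3), np.float64(121.4)] ang [np.float64(-96.3), np.float64(173.2), np.float64(83.5), np.float64(-6.4)]
bottle [0.50732566 0.06200207]
weight [ 0.48087448 -0.19136991]
```

```bash
cat >> h.py <<'E'
from scipy.spatial.transform import Rotation as R
def plan(pos,quat,tgt,th_deg,step=38,rs=0.14):
    """tgt mm xyz of TCP, th_deg world direction of tool y (mod 180 not applied)"""
    M=R.from_quat(quat); p=np.array(pos)*1000
    th=np.degrees(np.arctan2(*M.as_matrix()[[1,0],1])); dth=np.radians((th_deg-th+180)%360-180)
    z=M.as_matrix()[:,2]; print("now",p.round(1),"th",round(th,2),"z",z.round(4))
    n=int(max(np.ceil(np.linalg.norm(np.array(tgt)-p)/step),np.ceil(abs(dth)/rs),1))
    cur=p.copy(); rows=[]; a=np.radians(th); turned=0
    for i in range(n):
        goal=p+(np.array(tgt)-p)*(i+1)/n; d=goal-cur
        x=np.array([np.cos(a+np.pi/2),np.sin(a+np.pi/2)]); y=np.array([np.cos(a),np.sin(a)])
        r=[round(float(d[:2]@x)),round(float(d[:2]@y)),round(float(-d[2]))] if step>5 else [round(float(d[:2]@x),1),round(float(d[:2]@y),1),round(float(-d[2]),1)]
        cur=cur+np.r_[r[0]*x+r[1]*y,-r[2]]
        g=round(-(dth*(i+1)/n)-turned,2); turned+=g; a-=g
        rows.append(r+[0,0,g])
    for i in range(0,n,5): print(rows[i:i+5])
    print("end",cur.round(1),round(np.degrees(a),1))
def planbot(tgt,th,step=38,rs=.14):
    from workcell import bot
    s=bot.sense(); print("t",s["clock"],"open",s["opening"],"F",s["force"].round(1)); plan(s["ee_pos"],s["orientation"],tgt,th,step,rs)
E
python3 -c "
from h import *
planbot([543,-95,200],-12.5)"
```

```text
t 0.1 open 0.08795868071874084 F [-1.  -0.1  0.1]
now [154.4 527.6 238.2] th 73.68 z [-6.e-04 -1.e-03 -1.e+00]
[[-27, -24, 2, 0, 0, np.float64(0.08)], [-30, -23, 2, 0, 0, np.float64(0.07)], [-30, -20, 2, 0, 0, np.float64(0.08)], [-33, -17, 2, 0, 0, np.float64(0.07)], [-33, -15, 2, 0, 0, np.float64(0.08)]]
[[-35, -13, 1, 0, 0, np.float64(0.07)], [-35, -10, 2, 0, 0, np.float64(0.08)], [-36, -7, 2, 0, 0, np.float64(0.07)], [-36, -5, 2, 0, 0, np.float64(0.08)], [-37, -2, 2, 0, 0, np.float64(0.07)]]
[[-37, 1, 2, 0, 0, np.float64(0.08)], [-36, 4, 2, 0, 0, np.float64(0.07)], [-36, 6, 2, 0, 0, np.float64(0.08)], [-36, 9, 2, 0, 0, np.float64(0.07)], [-34, 12, 2, 0, 0, np.float64(0.08)]]
[[-34, 14, 2, 0, 0, np.float64(0.07)], [-33, 17, 2, 0, 0, np.float64(0.08)], [-31, 19, 1, 0, 0, np.float64(0.07)], [-30, 22, 2, 0, 0, np.float64(0.08)], [-28, 23, 2, 0, 0, np.float64(0.07)]]
end [542.7 -94.9 200.2] -12.3
```

Call:
{"method": "send_rows", "body": {
  "steps": [
    [-27,-24,2,0,0,0.08],
    [-30,-23,2,0,0,0.07],
    [-30,-20,2,0,0,0.08],
    [-33,-17,2,0,0,0.07],
    [-33,-15,2,0,0,0.08]
  ],
  "fingers": 1,
  "newtons": 25
}}

```text
clock: 0.6
ee_pos: [0.2523, 0.3711, 0.2285]
orientation: [0.328, 0.945, -0.0, -0.0]
force: [0.5, -0.1, -0.6]
opening: 0.088
```

Call:
{"method": "send_rows", "body": {
  "steps": [
    [-35,-13,1,0,0,0.07],
    [-35,-10,2,0,0,0.08],
    [-36,-7,2,0,0,0.07],
    [-36,-5,2,0,0,0.08],
    [-37,-2,2,0,0,0.07]
  ]
}}

```text
clock: 1.1
ee_pos: [0.349, 0.2148, 0.2196]
orientation: [0.496, 0.868, -0.0, -0.0]
force: [0.5, 0.3, 0.0]
opening: 0.0879
```

Call:
{"method": "send_rows", "body": {
  "steps": [
    [-37,1,2,0,0,0.08],
    [-36,4,2,0,0,0.07],
    [-36,6,2,0,0,0.08],
    [-36,9,2,0,0,0.07],
    [-34,12,2,0,0,0.08]
  ]
}}

```text
clock: 1.6
ee_pos: [0.4465, 0.0599, 0.2095]
orientation: [0.651, 0.759, -0.0, -0.0]
force: [0.6, 1.1, 0.1]
opening: 0.0881
```

Call:
{"method": "send_rows", "body": {
  "steps": [
    [-34,14,2,0,0,0.07],
    [-33,17,2,0,0,0.08],
    [-31,19,1,0,0,0.07],
    [-30,22,2,0,0,0.08],
    [-28,23,2,0,0,0.07]
  ]
}}

```text
clock: 2.1
ee_pos: [0.5434, -0.0961, 0.2003]
orientation: [0.78, 0.626, -0.0, -0.0]
force: [0.4, 1.1, -0.2]
opening: 0.0885
```

Call:
{"method": "send_rows", "body": {
  "steps": [
    [0,0,0,0,0,0],
    [0,0,0,0,0,0]
  ]
}}

```text
clock: 2.3
ee_pos: [0.5426, -0.0948, 0.2001]
orientation: [0.779, 0.627, -0.0, -0.001]
force: [0.7, 0.1, 0.7]
opening: 0.0882
```

```bash
python3 -c "
from h import *
planbot([543,-95,110],-12.5)"
```

```text
t 2.3 open 0.08818928401035649 F [0.7 0.1 0.7]
now [542.6 -94.8 200.1] th -12.28 z [-1.4e-03  8.0e-04 -1.0e+00]
[[0, 0, 30, 0, 0, np.float64(0.0)], [0, 0, 30, 0, 0, np.float64(0.0)], [0, 0, 30, 0, 0, np.float64(0.0)]]
end [542.6 -94.8 110.1] -12.3
```

Call:
{"method": "send_rows", "body": {
  "steps": [
    [0,0,35,0,0,0],
    [0,0,35,0,0,0],
    [0,0,30,0,0,0],
    [0,0,25,0,0,0],
    [0,0,11,0,0,0]
  ]
}}

```text
clock: 2.8
ee_pos: [0.5415, -0.0932, 0.0631]
orientation: [0.778, 0.628, -0.001, -0.002]
force: [-0.0, -0.6, 0.2]
opening: 0.0881
```

Call:
{"method": "send_rows", "body": {
  "steps": [
    [0,0,0,0,0,0],
    [0,0,0,0,0,0],
    [0,0,0,0,0,0],
    [0,0,0,0,0,0],
    [0,0,0,0,0,0]
  ],
  "fingers": 0
}}

```text
clock: 3.3
ee_pos: [0.5431, -0.0948, 0.0654]
orientation: [0.779, 0.628, 0.0, 0.001]
force: [-0.2, 0.3, 0.4]
opening: 0.0499
```

Call:
{"method": "send_rows", "body": {
  "steps": [
    [0,0,0,0,0,0],
    [0,0,0,0,0,0],
    [0,0,0,0,0,0]
  ]
}}

```text
clock: 3.6
ee_pos: [0.5431, -0.0948, 0.0651]
orientation: [0.779, 0.628, 0.0, 0.0]
force: [-0.2, -0.6, 3.3]
opening: 0.0397
```

Call:
{"method": "send_rows", "body": {
  "steps": [
    [0,0,0,0,0,0],
    [0,0,-5,0,0,0],
    [0,0,-15,0,0,0],
    [0,0,-30,0,0,0],
    [0,0,-35,0,0,0]
  ]
}}

```text
clock: 4.1
ee_pos: [0.542, -0.0944, 0.1497]
orientation: [0.779, 0.627, -0.001, -0.002]
force: [0.3, -0.8, -2.5]
opening: 0.0398
```

Call:
{"method": "send_rows", "body": {
  "steps": [
    [0,0,-15,0,0,0],
    [0,0,0,0,0,0]
  ]
}}

```text
clock: 4.3
ee_pos: [0.5434, -0.0949, 0.1666]
orientation: [0.779, 0.628, 0.001, 0.002]
force: [0.7, 0.6, -1.8]
opening: 0.0402
```

```bash
python3 -c "
from h import *
planbot([498,-310,165],-96.7,25,.1)"
```

```text
t 4.3 open 0.040159461415245554 F [ 0.7  0.6 -1.8]
now [543.4 -94.9 166.6] th -12.26 z [ 0.0032 -0.0014 -1.    ]
[[-15, 0, 0, 0, 0, np.float64(0.1)], [-14, 2, 0, 0, 0, np.float64(0.1)], [-15, 3, 0, 0, 0, np.float64(0.09)], [-14, 4, 0, 0, 0, np.float64(0.1)], [-13, 5, 1, 0, 0, np.float64(0.1)]]
[[-13, 7, 0, 0, 0, np.float64(0.1)], [-12, 9, 0, 0, 0, np.float64(0.1)], [-11, 9, 0, 0, 0, np.float64(0.1)], [-11, 11, 0, 0, 0, np.float64(0.09)], [-9, 11, 0, 0, 0, np.float64(0.1)]]
[[-8, 12, 0, 0, 0, np.float64(0.1)], [-7, 13, 0, 0, 0, np.float64(0.1)], [-5, 14, 0, 0, 0, np.float64(0.1)], [-4, 14, 1, 0, 0, np.float64(0.1)], [-3, 14, 0, 0, 0, np.float64(0.09)]]
end [ 498.2 -309.7  164.6] -96.5
```

Call:
{"method": "send_rows", "body": {
  "steps": [
    [-15,0,0,0,0,0.1],
    [-14,2,0,0,0,0.1],
    [-15,3,0,0,0,0.09],
    [-14,4,0,0,0,0.1],
    [-13,5,1,0,0,0.1]
  ]
}}

```text
clock: 4.8
ee_pos: [0.5266, -0.1662, 0.1621]
orientation: [0.908, 0.418, -0.001, -0.001]
force: [-0.4, -0.3, -1.3]
opening: 0.0397
```

Call:
{"method": "send_rows", "body": {
  "steps": [
    [-13,7,0,0,0,0.1],
    [-12,9,0,0,0,0.1],
    [-11,9,0,0,0,0.1],
    [-11,11,0,0,0,0.09],
    [-9,11,0,0,0,0.1]
  ]
}}

```text
clock: 5.3
ee_pos: [0.5117, -0.2384, 0.162]
orientation: [0.983, 0.185, -0.001, -0.001]
force: [0.9, 0.4, -1.6]
opening: 0.0397
```

Call:
{"method": "send_rows", "body": {
  "steps": [
    [-8,12,0,0,0,0.1],
    [-7,13,0,0,0,0.1],
    [-5,14,0,0,0,0.1],
    [-4,14,1,0,0,0.1],
    [-3,14,0,0,0,0.09]
  ]
}}

```text
clock: 5.8
ee_pos: [0.4969, -0.3096, 0.1608]
orientation: [0.998, -0.059, -0.001, -0.001]
force: [0.6, -1.1, -0.5]
opening: 0.04
```

Run:
```python
from h import *
from workcell import bot
import cv2
s=bot.snapshot("top"); t=bot.snapshot("side")
cv2.imwrite("pics/t1.png",np.hstack([s["frame"][160:400,200:560],t["frame"][150:390,280:600]])[:,:,::-1])
planbot([498,-310,30],-96.7)
```

```text
t 5.9 open 0.039977354118308744 F [ 0.3  0.6 -2.3]
now [ 496.8 -310.4  161. ] th -96.63 z [-0.0023  0.0017 -1.    ]
[[0, 0, 33, 0, 0, np.float64(0.0)], [1, 0, 32, 0, 0, np.float64(0.0)], [0, 0, 33, 0, 0, np.float64(0.0)], [0, -1, 33, 0, 0, np.float64(0.0)]]
end [ 497.9 -309.6   30. ] -96.6
```

View pics/t1.png

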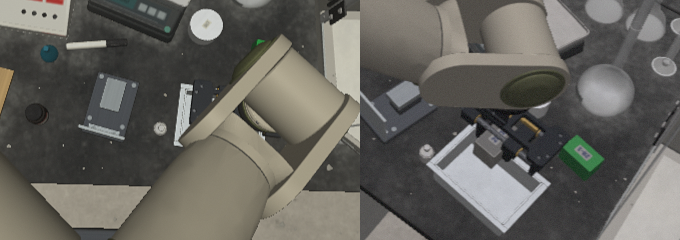

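The rejected block is held over the tray, and the platen is now uncovered at about (312,255) in the top view. Next I lower and release.

Call:
{"method": "send_rows", "body": {
  "steps": [
    [0,0,35,0,0,0],
    [1,0,35,0,0,0],
    [0,0,35,0,0,0],
    [0,0,25,0,0,0],
    [0,0,13,0,0,0]
  ]
}}

```text
clock: 6.4
ee_pos: [0.4977, -0.3079, 0.0169]
orientation: [0.998, -0.055, -0.002, -0.002]
force: [-0.0, -0.0, -2.0]
opening: 0.0399
```

Call:
{"method": "send_rows", "body": {
  "steps": [
    [0,0,0,0,0,0],
    [0,0,0,0,0,0]
  ]
}}

```text
clock: 6.6
ee_pos: [0.4991, -0.3097, 0.0205]
orientation: [0.998, -0.056, 0.0, 0.0]
force: [-0.0, -0.7, -1.2]
opening: 0.04
```

Call:
{"method": "send_rows", "body": {
  "steps": [
    [0,0,0,0,0,0],
    [0,0,0,0,0,0],
    [0,0,0,0,0,0],
    [0,0,0,0,0,0],
    [0,0,0,0,0,0]
  ],
  "fingers": 0.8
}}

```text
clock: 7.1
ee_pos: [0.4987, -0.3097, 0.02]
orientation: [0.998, -0.057, 0.0, 0.0]
force: [-0.2, -0.6, -0.1]
opening: 0.0699
```

Call:
{"method": "send_rows", "body": {
  "steps": [
    [0,0,-10,0,0,0],
    [0,0,-30,0,0,0],
    [0,0,-40,0,0,0],
    [0,0,-40,0,0,0],
    [0,0,-40,0,0,0]
  ]
}}

```text
clock: 7.6
ee_pos: [0.4984, -0.3094, 0.1822]
orientation: [0.998, -0.057, 0.0, 0.0]
force: [-0.2, -1.0, 0.4]
opening: 0.0703
```

Run:
```python
from h import *
planbot([528.5,180,190],-9.7)
```

```text
t 7.6 open 0.0703053527968307 F [-0.2 -1.   0.4]
now [ 498.4 -309.4  182.2] th -96.49 z [ 4.e-04 -4.e-04 -1.e+00]
[[-2, -38, -1, 0, 0, np.float64(-0.12)], [3, -37, 0, 0, 0, np.float64(-0.11)], [6, -37, -1, 0, 0, np.float64(-0.12)], [11, -36, 0, 0, 0, np.float64(-0.12)], [16, -35, -1, 0, 0, np.float64(-0.11)]]
[[19, -32, -1, 0, 0, np.float64(-0.12)], [23, -31, 0, 0, 0, np.float64(-0.12)], [26, -27, -1, 0, 0, np.float64(-0.11)], [29, -24, 0, 0, 0, np.float64(-0.12)], [31, -20, -1, 0, 0, np.float64(-0.12)]]
[[34, -17, -1, 0, 0, np.float64(-0.11)], [36, -12, 0, 0, 0, np.float64(-0.12)], [37, -9, -1, 0, 0, np.float64(-0.11)]]
end [528.3 180.3 190.2] -10.0
```

Call:
{"method": "send_rows", "body": {
  "steps": [
    [-2,-38,-1,0,0,-0.12],
    [3,-37,0,0,0,-0.11],
    [6,-37,-1,0,0,-0.12],
    [11,-36,0,0,0,-0.12],
    [16,-35,-1,0,0,-0.11]
  ],
  "fingers": 1
}}

```text
clock: 8.1
ee_pos: [0.5101, -0.1198, 0.1835]
orientation: [0.972, 0.233, 0.0, 0.0]
force: [1.2, -0.4, -0.6]
opening: 0.0879
```

Call:
{"method": "send_rows", "body": {
  "steps": [
    [19,-32,-1,0,0,-0.12],
    [23,-31,0,0,0,-0.12],
    [26,-27,-1,0,0,-0.11],
    [29,-24,0,0,0,-0.12],
    [31,-20,-1,0,0,-0.12]
  ]
}}

```text
clock: 8.6
ee_pos: [0.5215, 0.0678, 0.1865]
orientation: [0.862, 0.506, 0.0, 0.0]
force: [-0.0, -0.3, 0.0]
opening: 0.0884
```

Call:
{"method": "send_rows", "body": {
  "steps": [
    [34,-17,-1,0,0,-0.11],
    [36,-12,0,0,0,-0.12],
    [37,-9,-1,0,0,-0.11],
    [0,0,0,0,0,0]
  ]
}}

```text
clock: 9.0
ee_pos: [0.5281, 0.1837, 0.1885]
orientation: [0.764, 0.646, 0.001, -0.0]
force: [-0.2, -1.3, 0.4]
opening: 0.088
```

Run:
```python
from h import *
from workcell import bot
import cv2
s=bot.snapshot("top"); t=bot.snapshot("side")
pickle.dump((s,t),open("p2.pkl","wb"))
cv2.imwrite("pics/t2.png",s["frame"][:,:,::-1]);cv2.imwrite("pics/s2.png",t["frame"][:,:,::-1])
cv2.imwrite("pics/j2.png",np.hstack([cv2.resize(s["frame"][225:305,270:330],None,fx=7,fy=7,interpolation=2),cv2.resize(t["frame"][210:290,270:320],None,fx=7,fy=7,interpolation=2)])[:,:,::-1])
planbot([528.5,180,23],-9.7)
```

```text
t 9.1 open 0.08784863862434548 F [-0.7  0.1 -0.1]
now [528.3 180.5 188.2] th -9.93 z [ 4.e-04 -2.e-04 -1.e+00]
[[0, 0, 33, 0, 0, np.float64(-0.0)], [0, 0, 33, 0, 0, np.float64(-0.0)], [0, 0, 33, 0, 0, np.float64(-0.0)], [0, 0, 33, 0, 0, np.float64(-0.0)], [0, 0, 33, 0, 0, np.float64(-0.0)]]
end [528.3 180.5  23.2] -9.9
```

View pics/t2.png

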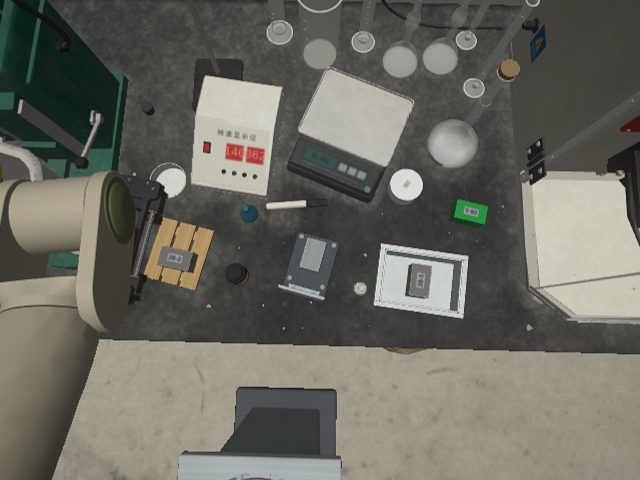

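View pics/s2.png

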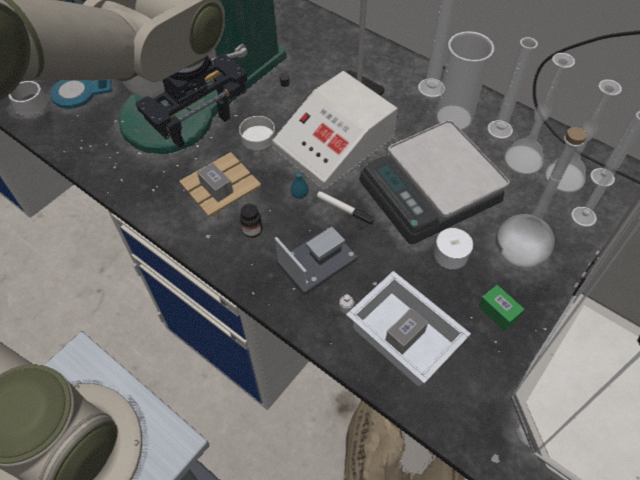

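Run:
```python
from h import *
import pickle
t=pickle.load(open("top0.pkl","rb"));s=pickle.load(open("side0.pkl","rb"))
for z in(.15,.2,.25,.3,.35): print(z,ray(t,(28,190),z).round(3),ray(s,(138,42),z).round(3), "rim right t",ray(t,(77,195),z).round(3))
```

```text
0.15 [0.636 0.43 ] [0.651 0.506] rim right t [0.629 0.339]
0.2 [0.622 0.396] [0.616 0.449] rim right t [0.615 0.311]
0.25 [0.608 0.362] [0.581 0.392] rim right t [0.602 0.282]
0.3 [0.594 0.328] [0.546 0.334] rim right t [0.589 0.254]
0.35 [0.58  0.294] [0.511 0.277] rim right t [0.575 0.225]
```

View pics/j2.png

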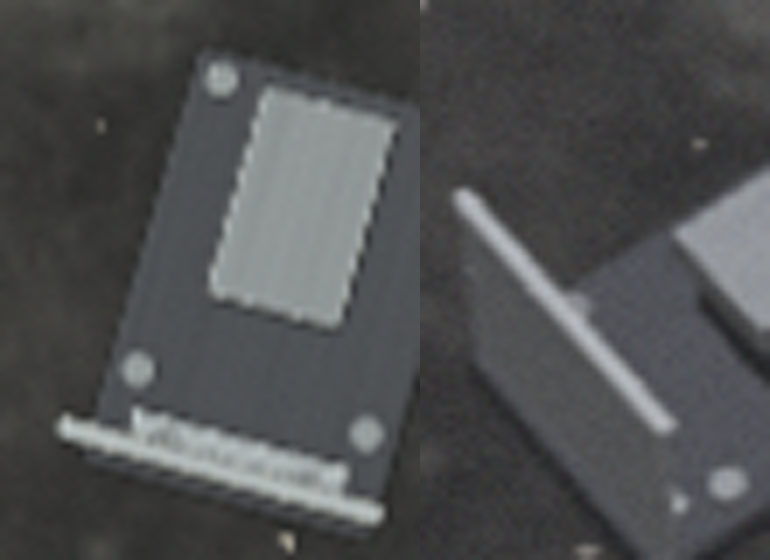

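The reject lies in the tray at (418,281), and the platen is clear. The mixer's bowl rim is at least about 0.28 in y, clear of the gripper. I'll descend onto the fresh block.

Call:
{"method": "send_rows", "body": {
  "steps": [
    [0,0,30,0,0,0],
    [0,0,30,0,0,0],
    [0,0,30,0,0,0],
    [0,0,20,0,0,0],
    [0,0,15,0,0,0]
  ]
}}

```text
clock: 9.6
ee_pos: [0.5283, 0.1786, 0.0617]
orientation: [0.767, 0.642, -0.001, -0.0]
force: [0.4, 0.9, 0.6]
opening: 0.0882
```

Call:
{"method": "send_rows", "body": {
  "steps": [
    [0,0,15,0,0,0],
    [0,0,12,0,0,0],
    [0,0,8,0,0,0],
    [0,0,4,0,0,0],
    [0,0,0,0,0,0]
  ]
}}

```text
clock: 10.1
ee_pos: [0.5285, 0.1798, 0.0237]
orientation: [0.766, 0.643, -0.0, -0.0]
force: [0.5, -0.5, 0.1]
opening: 0.0881
```

Run:
```python
from h import *
from workcell import bot
import cv2
t=bot.snapshot("side");s=bot.snapshot("top")
cv2.imwrite("pics/s3.png",np.hstack([cv2.resize(t["frame"][100:240,120:290],None,fx=2.3,fy=2.3),cv2.resize(s["frame"][160:300,80:250],None,fx=2.3,fy=2.3)])[:,:,::-1])
planbot([528.5,180,23],-9.7,5)
T=pickle.load(open("top0.pkl","rb"))
P=np.array([ray(T,p,.055) for p in crop([(262,88),(398,122),(340,328),(208,292)],(270,225),7)])*1000
print(P.mean(0),[ (np.degrees(np.arctan2(*(P[(i+1)%4]-P[i])[::-1])).round(1),np.linalg.norm(P[(i+1)%4]-P[i]).round(1)) for i in range(4)])
```

```text
t 10.2 open 0.0882221664977699 F [ 0.2 -0.3 -0.3]
now [528.8 180.1  24.2] th -9.97 z [ 8.e-04  1.e-04 -1.e+00]
[[-0.1, -0.3, 1.2, 0, 0, np.float64(-0.0)]]
end [528.5 180.   23. ] -10.0
[544.92129846 -95.05219379] [(np.float64(-102.7), np.float64(40.4)), (np.float64(165.9), np.float64(61.6)), (np.float64(76.3), np.float64(38.9)), (np.float64(-12.8), np.float64(60.9))]
```

View pics/s3.png

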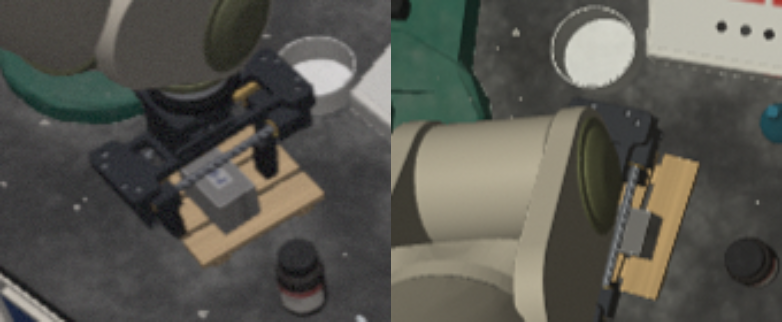

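The fingers straddle the fresh block across its width, so I close them.

Call:
{"method": "send_rows", "body": {
  "steps": [
    [0,0,0,0,0,0],
    [0,0,0,0,0,0],
    [0,0,0,0,0,0],
    [0,0,0,0,0,0],
    [0,0,0,0,0,0]
  ],
  "fingers": 0,
  "newtons": 35
}}

```text
clock: 10.7
ee_pos: [0.5285, 0.1801, 0.0238]
orientation: [0.766, 0.643, 0.0, 0.0]
force: [0.1, 0.0, -0.2]
opening: 0.0503
```

Call:
{"method": "send_rows", "body": {
  "steps": [
    [0,0,0,0,0,0],
    [0,0,0,0,0,0],
    [0,0,0,0,0,0],
    [0,0,0,0,0,0]
  ]
}}

```text
clock: 11.1
ee_pos: [0.5287, 0.1801, 0.0238]
orientation: [0.766, 0.643, 0.0, 0.0]
force: [1.7, 0.1, -0.4]
opening: 0.0398
```

Call:
{"method": "send_rows", "body": {
  "steps": [
    [0,0,-5,0,0,0],
    [0,0,-15,0,0,0],
    [0,0,-25,0,0,0],
    [0,0,-30,0,0,0],
    [0,0,-30,0,0,0]
  ]
}}

```text
clock: 11.6
ee_pos: [0.5279, 0.18, 0.1297]
orientation: [0.766, 0.643, -0.001, -0.0]
force: [-0.3, 0.3, -2.5]
opening: 0.0398
```

Call:
{"method": "send_rows", "body": {
  "steps": [
    [0,0,-25,0,0,0],
    [0,0,-15,0,0,0],
    [0,0,-5,0,0,0],
    [0,0,0,0,0,0]
  ]
}}

```text
clock: 12.0
ee_pos: [0.5283, 0.1801, 0.1739]
orientation: [0.766, 0.643, 0.0, 0.0]
force: [0.0, -0.1, -2.4]
opening: 0.0395
```

Run:
```python
from h import *
planbot([544.7,-95,172],76.7,20,.1)
```

```text
t 12.0 open 0.03945929274226261 F [ 0.  -0.1 -2.4]
now [528.3 180.1 173.9] th -9.97 z [ 1.e-04  0.e+00 -1.e+00]
[[-17, 4, 0, 0, 0, np.float64(-0.09)], [-17, 2, 0, 0, 0, np.float64(-0.1)], [-17, 1, 0, 0, 0, np.float64(-0.09)], [-17, -1, 0, 0, 0, np.float64(-0.1)], [-17, -2, 1, 0, 0, np.float64(-0.09)]]
[[-17, -4, 0, 0, 0, np.float64(-0.1)], [-16, -6, 0, 0, 0, np.float64(-0.09)], [-16, -7, 0, 0, 0, np.float64(-0.1)], [-15, -9, 0, 0, 0, np.float64(-0.09)], [-14, -10, 0, 0, 0, np.float64(-0.1)]]
[[-13, -11, 0, 0, 0, np.float64(-0.09)], [-12, -12, 0, 0, 0, np.float64(-0.09)], [-11, -14, 1, 0, 0, np.float64(-0.1)], [-9, -14, 0, 0, 0, np.float64(-0.09)], [-8, -15, 0, 0, 0, np.float64(-0.1)]]
[[-6, -16, 0, 0, 0, np.float64(-0.09)]]
end [544.5 -94.4 171.9] 76.5
```

Call:
{"method": "send_rows", "body": {
  "steps": [
    [-17,4,0,0,0,-0.09],
    [-17,2,0,0,0,-0.1],
    [-17,1,0,0,0,-0.09],
    [-17,-1,0,0,0,-0.1],
    [-17,-2,1,0,0,-0.09]
  ]
}}

```text
clock: 12.5
ee_pos: [0.533, 0.0938, 0.1714]
orientation: [0.593, 0.805, -0.001, -0.001]
force: [-0.1, -1.1, -1.4]
opening: 0.0393
```

Call:
{"method": "send_rows", "body": {
  "steps": [
    [-17,-4,0,0,0,-0.1],
    [-16,-6,0,0,0,-0.09],
    [-16,-7,0,0,0,-0.1],
    [-15,-9,0,0,0,-0.09],
    [-14,-10,0,0,0,-0.1]
  ]
}}

```text
clock: 13.0
ee_pos: [0.5379, 0.0073, 0.1714]
orientation: [0.385, 0.923, -0.0, -0.001]
force: [0.4, 0.8, -2.3]
opening: 0.0398
```

Call:
{"method": "send_rows", "body": {
  "steps": [
    [-13,-11,0,0,0,-0.09],
    [-12,-12,0,0,0,-0.09],
    [-11,-14,1,0,0,-0.1],
    [-9,-14,0,0,0,-0.09],
    [-8,-15,0,0,0,-0.1]
  ]
}}

```text
clock: 13.5
ee_pos: [0.5435, -0.0779, 0.1703]
orientation: [0.16, 0.987, 0.0, -0.001]
force: [1.0, 0.5, -2.5]
opening: 0.0399
```

Call:
{"method": "send_rows", "body": {
  "steps": [
    [-6,-16,0,0,0,-0.09],
    [0,0,0,0,0,0],
    [0,0,0,0,0,0]
  ]
}}

```text
clock: 13.8
ee_pos: [0.5442, -0.0942, 0.1707]
orientation: [0.118, 0.993, 0.0, -0.001]
force: [0.1, 1.1, -3.2]
opening: 0.04
```

Run:
```python
from h import *
from workcell import bot
import cv2
t=bot.snapshot("side");s=bot.snapshot("top")
pickle.dump((s,t),open("p4.pkl","wb"))
cv2.imwrite("pics/s4.png",np.hstack([cv2.resize(t["frame"][100:300,240:440],None,fx=2,fy=2),cv2.resize(s["frame"][160:360,220:420],None,fx=2,fy=2)])[:,:,::-1])
planbot([544.7,-95,90],76.7,20)
```

```text
t 13.9 open 0.039697057443132996 F [ 0.1  1.1 -1.7]
now [544.4 -93.6 171.2] th 76.5 z [-1.1e-03  7.0e-04 -1.0e+00]
[[0, 0, 16, 0, 0, np.float64(-0.0)], [0, -1, 16, 0, 0, np.float64(-0.0)], [0, 0, 17, 0, 0, np.float64(-0.0)], [-1, 0, 16, 0, 0, np.float64(-0.0)], [0, 0, 16, 0, 0, np.float64(-0.0)]]
end [545.1 -94.8  90.2] 76.5
```

View pics/s4.png

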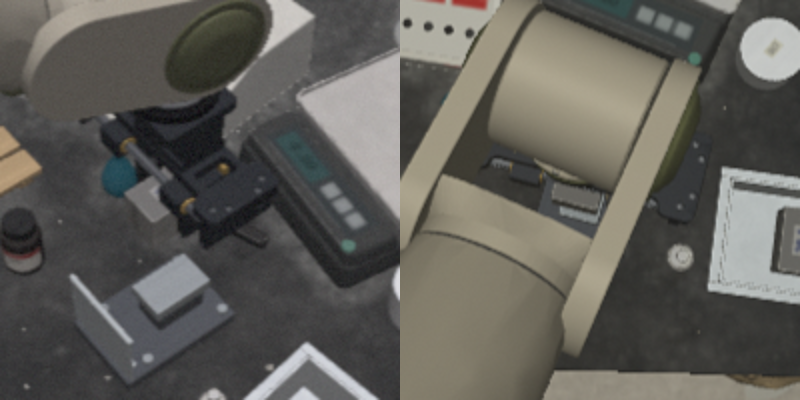

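The block is in the fingers, above and parallel to the platen. I descend part way, then check.

Call:
{"method": "send_rows", "body": {
  "steps": [
    [0,0,15,0,0,0],
    [0,-1,20,0,0,0],
    [0,0,20,0,0,0],
    [0,0,15,0,0,0],
    [0,0,8,0,0,0]
  ]
}}

```text
clock: 14.4
ee_pos: [0.5439, -0.0945, 0.0925]
orientation: [0.117, 0.993, 0.0, -0.001]
force: [0.8, 0.5, -2.1]
opening: 0.0395
```

Call:
{"method": "send_rows", "body": {
  "steps": [
    [0,0,4,0,0,0],
    [0,0,0,0,0,0],
    [0,0,0,0,0,0]
  ]
}}

```text
clock: 14.7
ee_pos: [0.5448, -0.0954, 0.0904]
orientation: [0.117, 0.993, -0.0, 0.001]
force: [0.4, -0.7, -1.4]
opening: 0.0392
```

Run:
```python
from h import *
from workcell import bot
import cv2
t=bot.snapshot("side");s=bot.snapshot("top")
pickle.dump((s,t),open("p5.pkl","wb"))
cv2.imwrite("pics/s5.png",np.hstack([cv2.resize(t["frame"][200:300,260:360],None,fx=4,fy=4,interpolation=2),cv2.resize(s["frame"][220:320,260:360],None,fx=4,fy=4,interpolation=2)])[:,:,::-1])
planbot([544.7,-95,73.5],76.7,20)
```

```text
t 14.8 open 0.039948216455137193 F [-0.6 -0.5 -2.8]
now [544.7 -95.5  90.4] th 76.54 z [ 1.2e-03 -5.0e-04 -1.0e+00]
[[0, 0, 17, 0, 0, np.float64(-0.0)]]
end [544.7 -95.5  73.4] 76.5
```

View pics/s5.png

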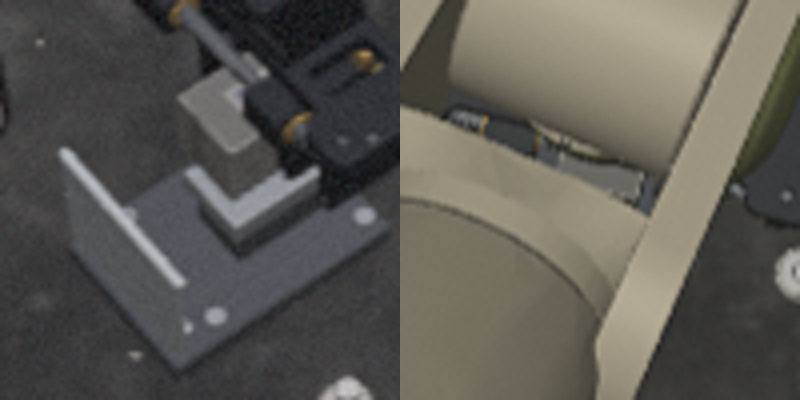

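Call:
{"method": "send_rows", "body": {
  "steps": [
    [0,0,6,0,0,0],
    [0,0,5,0,0,0],
    [0,0,3,0,0,0],
    [0,0,2,0,0,0],
    [0,0,0,0,0,0]
  ]
}}

```text
clock: 15.3
ee_pos: [0.5443, -0.0954, 0.0734]
orientation: [0.117, 0.993, 0.0, -0.0]
force: [-0.3, -0.3, -1.5]
opening: 0.0398
```

Call:
{"method": "send_rows", "body": {
  "steps": [
    [0,0,0,0,0,0],
    [0,0,0,0,0,0],
    [0,0,0,0,0,0]
  ]
}}

```text
clock: 15.6
ee_pos: [0.5445, -0.0954, 0.0739]
orientation: [0.117, 0.993, -0.0, 0.0]
force: [0.4, 0.3, -1.5]
opening: 0.0395
```

Run:
```python
from h import *
from workcell import bot
import cv2
t,_=pickle.load(open("p5.pkl","rb"))[::-1]
P=np.array([ray(t,p,.1226) for p in crop([(180,98),(235,150)],(260,200),4)])*1000
print(P,P.mean(0),"expect",[513.1,-87.5],np.linalg.norm(P[0]-P[1]),np.degrees(np.arctan2(*(P[0]-P[1])[::-1])))
t=bot.snapshot("side")
pickle.dump(t,open("p6.pkl","wb"))
cv2.imwrite("pics/s6.png",cv2.resize(t["frame"][205:285,275:355],None,fx=7,fy=7,interpolation=2)[:,:,::-1])
cv2.imwrite("pics/s6f.png",t["frame"][:,:,::-1])
planbot([544.7,-95,73.5],76.7,5)
```

```text
[[ 514.63155911  -70.78418109]
 [ 507.93576783 -107.31272328]] [511.28366347 -89.04845219] expect [513.1, -87.5] 37.1371514103087 79.6128237840317
t 15.65 open 0.03974776808979161 F [ 0.  -0.2 -3. ]
now [544.5 -95.4  73.9] th 76.55 z [ 2.e-04 -1.e-04 -1.e+00]
[[-0.1, 0.5, 0.4, 0, 0, np.float64(-0.0)]]
end [544.7 -95.   73.5] 76.5
```

View pics/s6.png

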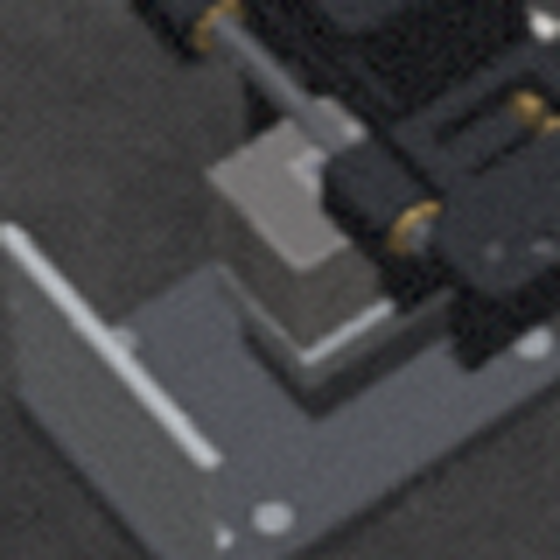

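View pics/s6f.png

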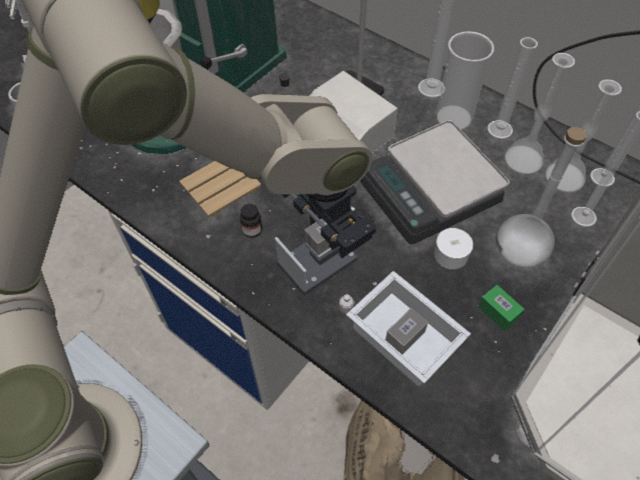

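Run:
```python
from h import *
t=pickle.load(open("p6.pkl","rb"))
P=np.array([ray(t,p,.106) for p in crop([(207,172),(300,270)],(275,205),7)])*1000
print(P.round(1),P.mean(0).round(1),"expect",[513.1,-87.5],np.linalg.norm(P[0]-P[1]).round(1),np.degrees(np.arctan2(*(P[0]-P[1])[::-1])).round(1))
u=np.array([np.cos(np.radians(-13.5)),np.sin(np.radians(-13.5))]);v=np.array([-u[1],u[0]])
print("expected right front corner",(np.array([544.7,-95])-32.5*u-20*v).round(1))
for z in(.062,.066,.070):print(z,(ray(t,crop([(300,358)],(275,205),7)[0],z)*1000).round(1))
```

```text
[[ 514.3  -69.4]
 [ 505.4 -106.9]] [509.9 -88.2] expect [513.1, -87.5] 38.6 76.8
expected right front corner [ 508.4 -106.9]
0.062 [ 506.1 -105.8]
0.066 [ 504.2 -107.4]
0.07 [ 502.3 -109. ]
```

The block's front edge reads 2–3 mm too far towards the robot, so I shift 2 mm along the jig's +x and let it settle.

Call:
{"method": "send_rows", "body": {
  "steps": [
    [-1,0,0,0,0,0],
    [-1,0,0,0,0,0],
    [0,0,0,0,0,0],
    [0,0,0,0,0,0],
    [0,0,0,0,0,0]
  ]
}}

```text
clock: 16.15
ee_pos: [0.5463, -0.0958, 0.0737]
orientation: [0.117, 0.993, 0.0, -0.0]
force: [0.1, 0.1, -1.7]
opening: 0.0396
```

Run:
```python
from h import *
from workcell import bot
planbot([546.2,-95.4,73.5],76.7,5)
print(abs(bot.sense()["qd"]).max())
bot.sign_off()
```

```text
t 16.15 open 0.039641721910896224 F [ 0.1  0.1 -1.7]
now [546.3 -95.8  73.7] th 76.55 z [-1.e-04  0.e+00 -1.e+00]
[[0.2, 0.4, 0.2, 0, 0, np.float64(-0.0)]]
end [546.2 -95.4  73.5] 76.5
0.0017649446017901078
the job is handed in; nothing more can be done
```

I dropped the rejected half-prism into the white tray. The fresh one is now held over the platen for you to check, and I handed the job in at 16.2 s of the 64 s allowed.

- **Rejected piece:** the last side picture, taken just before the final shift, shows it lying in the tray. The weight, bottle and tin were not touched by any move and stand where they did in that picture.
- **Carry:** the fresh piece went in from the board side, along the platen line, not across the guard sheet. Its underside was about 160 mm above the worktop, well over the 90 mm guard. No bump or touch showed in the wrist force, which stayed near the block's own weight.
- **Hold:** the grip reads 39.6 mm at 35 N, and joint speed was under 0.002 rad/s. The tool is vertical, with the piece along the platen to about 0.3°. The underside is about 11 mm above the platen, worked out from the grasp height.
- **Disagreement:** the arm's pose put the piece on the platen centre, but the side view showed its front edge 2–3 mm too far towards the robot. I moved it 2 mm away from the robot, so it should be within about 2 mm of centre. I took no picture after that shift.

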